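Serve one jam pot from the counter dispenser

ROBOT

A 7-joint arm with a two-finger parallel gripper is mounted at the origin on the work surface. World frame = base frame: x ahead of the robot, y to its left, z up, the work surface at z = 0. Lengths are in m, angles in rad, forces in N, time in s.
With the tool pointing down it reaches from about 0.4 to 0.85 m from the base axis. Payload 10.4 kg.
Tool frame: the origin (TCP) lies midway between the tips of the shut fingers; the grasp point (between the pads) lies 19 mm behind it; z points along the fingers, x is the direction in which the jaws open and shut, and the axes are right-handed (so a half turn about z gives the same grasp; the last joint's range is limited). The gripper opens to 87 mm and grips with 3 to 60 N. Pads are 19 mm wide; open, the fingers measure 117 mm over their backs; the gripper's body (75 mm by 190 mm) begins 51 mm behind the grasp point.
Start: joints at [-1.236, 0.332, -0.065, 1.46, 0.022, 1.35, -0.088], TCP at [0.219, 0.585, 0.193] pointing down, gripper open.
Joint ranges: [-2.6, 2.6], [-0.5, 2.12], [-1.47, 1.34], [0.16, 2.42], [-1.27, 4.41], [0.06, 2.06], [-2.6, 2.6]. Speed limits (rad/s): [2.22, 2.22, 2.79, 2.79, 3.14, 3.14, 3.14].

INTERFACE

Orientations are given as a unit quaternion [x, y, z, w].
In Python, from bench import r gives the robot as it stands. The module is installed in compiled form; this text tells all that it offers.
- The arm moves only by the tool play_rows, never from a script. Its argument "commands" is a list of rows, each a list of 7 numbers: the shift along the world's x, y, z in cm, then the turn, a rotation vector about the world's x, y, z in rad, then the finger opening in cm, from 0 to 8.7. A call has 1 to 20 rows; each row shifts and turns the commanded pose from where the row before left it; what a row does not reach is not made up. A row lasts 1/8 s, in which the tool goes at most 62.5 mm and 10.7 degrees, less where a joint would pass 70% of its speed; a pose out of reach is approached as far as the arm can. A call is refused whole if a number of a shift passes 6.25 or a number of a turn 0.188, either way. A call with a gripper value outside its range is refused whole. The fingers move at their own pace and stop on an object; "grip_force" is the grip in N (left out, the last holds). Time passes only in rows, so rows that do not move let the fingers close. It gives the time, the measured TCP pose, the force and the opening at its end, in the units of the state.
- r.read_state(): the state, without advancing time (a new reading comes with each control period).
- r.camera(name): name is "scene" or "top" or "wrist"; returns a dict with "img" (420x560x3 uint8, red, green, blue), "K" (3x3 intrinsics, pixels), "camera_from_world" (4x4, takes a point from world to camera coordinates). Camera axes: x right, y down, z forward; pixel columns grow to the right and rows downward; lengths in m; the calibration is good to about 2 mm. A picture is of the moment at which its call begins. There is no depth.
- r.close_job(): hands the job in, once; it reports no verdict.
The state is a dict: "time": time; "joint_positions": joint angles; "joint_vel": joint speeds; "joint_torque": joint torques, N m; "ee_pos": TCP position; "eef_rot": TCP orientation; "ft_force": force on the tool from outside, world axes, zero at the start; "torque": the same for the moment, N m; "width": finger opening in m.
Only numpy, scipy, OpenCV 4.12 (cv2) and the standard library are available. Lean on these libraries where they do the work, as an engineer would, in place of code of your own. Each camera call takes 0.05 s, during which the arm holds its last target. There are 200 camera calls.

TASK

One of the two breakfast boards beside the jam-pot dispenser has no jam pot yet. Press the dispenser's plunger all the way down, just once, so that a single pot comes out, let the plunger come back up, then push that pot aside along the landing plate with your fingertips until the whole pot stands on the board that has none. Do not pick the pot up or tip it, and leave the cups, the rolls, the served pot, the honey jar and the shaker where they are.

Things in the scene. Friction and masses are not known exactly. Their poses are not given: they have to be found in the camera images.
- dispenser: Countertop pot dispenser, fixed; origin on the counter under its pot magazine, z up, outlet facing its -x. Sizes mm. Steel plate, top 14 up, x -142 to 150, y -50 to 50: open at both sides, lip 8 high along its front (x -142 to -138). Clear magazine 64 by 64, front face x = -32, top 121 up. White housing behind it, x 30 to 150, y -39 to 39, 105 high; the plunger stands on it at x = 95, y = 0
- landing (a point): point on the landing plate's surface (14 mm above the counter) where an ejected pot's underside centre comes to stand, at x = -96 mm, y = 0 of the dispenser; axes as the dispenser's
- plunger (a joint): downward travel of the plunger, m: 0 fully up, 0.034 against its stop. Sprung: about 5 N starts it, 9 N holds it down, a few N more while it moves and much more if struck; it rises by itself when let go. It drives the blade out 3 times as far as its own travel, so only the last few mm bring the pot to the landing point
- plunger_top (a point): centre of the top face of the plunger's round black palm button, 42 mm diameter (flat part 36 mm); 167 mm above the counter when up, 133 mm when pressed home; moves with the plunger
- blade_tip (a point): tips of the pusher blade's two prongs inside the dispenser, 8 mm above the plate; at x = +22 mm of the dispenser at rest, at x = -80 mm when the plunger is fully down; the blade pushes the lowest pot out through the outlet; axes as the dispenser's
- pot0: lowest pot of the four in the magazine, the one that comes out: sealed jam portion pot, a squat round tub 18 mm high with a foil lid, 39 mm diameter at the foot, 46 mm over the upper third, 30 g; origin at the centre of its underside
- pot1: second pot from the bottom of the magazine, same as the lowest; it drops into the lowest place when the plunger comes back up
- board_a: the board with no jam pot yet: fixed flat wooden board 300 (x) by 200 (y) by 12 mm, origin under its centre, axes parallel to the dispenser's. It lies at the left or right end of the landing plate (3 mm gap, its top 2 mm lower), centred in x on the landing point, a cup near its far end (+x), a bread roll near its near end; the strip between them, level with the landing point, is free
- board_b: the other board, same size, at the other end of the landing plate; its order is complete: a pot stands between its cup and roll
- cup_a: white mug 72 mm diameter, 58 mm high with a side handle, on the board without a pot; origin under its centre
- cup_b: the same mug on the other board
- roll_a: bread roll 80 mm diameter, 45 mm high, on the board without a pot; origin under its centre
- roll_b: the same roll on the other board
- pot_b: the pot already served on the other board: sealed jam portion pot, a squat round tub 18 mm high with a foil lid, 39 mm diameter at the foot, 46 mm over the upper third, 30 g; origin at the centre of its underside
- honey_jar: honey jar 60 mm diameter, 85 mm high, on the counter beside the housing; origin under its centre
- shaker: empty glass shaker with a steel top, 52 mm diameter, 96 mm high, on the counter at the other side of the housing; origin under its centre

How it is judged:
On the way, in this order (a step that is already met when the one before it is completed fails the run):
1. the plunger is pressed home and the pot is out on the landing plate (value of joint plunger above 0.03 m and x of pot0 in the frame of dispenser below -0.08 m).
2. the plunger is back up, with the pot still upright on the dispenser's landing plate (value of joint plunger below 0.004 m and x of pot0 in the frame of dispenser below -0.075 m and y of pot0 in the frame of dispenser between -0.06 and 0.06 m and angle between pot0's own z axis and vertical below 0.15 rad), for 0.1 s.
At the end, for the whole second after the job is handed in: The ejected pot stands upright (within 0.06 rad) and at rest with its whole width on the board that had none (centre at least 21 mm in from every edge, underside on the board's top), the plunger is back up (under 4 mm), and the next pot is still in the magazine (within 12 mm of its axis) (x of pot0 in the frame of board_a between -0.127 and 0.127 m and y of pot0 in the frame of board_a between -0.079 and 0.079 m and height (world z) of pot0 between 0.009 and 0.0135 m and angle between pot0's own z axis and vertical below 0.06 rad and linear speed of pot0 below 0.02 m/s and value of joint plunger below 0.004 m and x of pot1 in the frame of dispenser between -0.012 and 0.012 m); the robot touches nothing.
It fails at once if a second pot is pushed out of the magazine (x of pot1 in the frame of dispenser below -0.014 m).
It fails at once if the plunger is pressed again after it has come back from the pot (value of joint plunger between 0.005 and 0.02 m and velocity of joint plunger above 0.01 m/s and x of pot0 in the frame of blade_tip below -0.035 m).
It fails at once if the pot is lifted more than 8 mm off the plate (height (world z) of pot0 above 0.022 m).
It fails at once if the pot is tipped (angle between pot0's own z axis and vertical above 0.35 rad).
It fails at once if a cup, a roll, the served pot, the honey jar or the shaker is moved by more than 12 mm or knocked over (distance of any of cup_a, cup_b, roll_a, roll_b, pot_b, honey_jar, shaker from where it was at the start of the episode above 0.012 m or angle between any of cup_a, cup_b, roll_a, roll_b, pot_b, honey_jar, shaker's own z axis and vertical above 0.3 rad).
It also fails if it takes over 45 s, if anything falls off the work surface, if the arm or the gripper's body presses on something with over 40 N, if the wrist force passes 120 N, or if a joint passes its speed limit or range.

## Working session

There is one attempt and no reset: what is moved stays moved. The work goes in short steps, Python scripts to look and compute and a tool call to move; the robot and the scene stay as the last step left them, time stands still between calls to the robot, and variables do not carry over. Pictures are saved under pics/ and viewed, about 8 in all and at most 12, crops included, and the job is handed in when it is done.

Besides the shell and the picture viewer there is one more tool, called by a JSON object that holds its "fn" and its "kwargs". play_rows: Moves the arm, as the interface text tells. Its arguments: {"type":"object","properties":{"commands":{"type":"array","items":{"type":"array","items":{"type":"number"}}},"grip_force":{"type":"number"}},"required":["commands"]}

```bash
mkdir -p pics; cat > h.py <<'E'
import numpy as np, cv2
from bench import r
def cam(n,f=None):
    c=r.camera(n)
    if f: cv2.imwrite('pics/'+f,c['img'][:,:,::-1])
    return c
def ray(c,u,v,z):
    T=np.array(c['camera_from_world']);R=T[:3,:3];o=-R.T@T[:3,3]
    d=R.T@np.linalg.inv(c['K'])@[u,v,1]
    return o+d*(z-o[2])/d[2]
def proj(c,p):
    T=np.array(c['camera_from_world']);q=np.array(c['K'])@(T[:3,:3]@p+T[:3,3]);return q[:2]/q[2]
E
python3 - <<'E'
from h import *
import pickle
a=cam('top','top1.png');b=cam('scene','scene1.png')
pickle.dump((a,b),open('c.pkl','wb'))
print(r.read_state())
for c in(a,b):print(c['K'],c['camera_from_world'])
E
```

```text
{'time': 0.1, 'joint_positions': array([-1.23560658,  0.33278222, -0.06467211,  1.46082455,  0.02161084,
        1.34995226, -0.08848049]), 'joint_vel': array([ 0.000619  , -0.00470168, -0.0005808 , -0.00094907, -0.00087414,
       -0.00131771, -0.00076227]), 'joint_torque': array([ 6.62640523e-04, -6.24542356e+01,  2.39705475e-02, -3.90712523e+01,
       -6.15226175e-02,  3.66289623e-02,  8.97117116e-05]), 'ee_pos': array([0.21876801, 0.58504903, 0.19216565]), 'eef_rot': array([ 8.21641985e-01,  5.70003547e-01, -4.98666232e-04,  3.93852571e-04]), 'ft_force': array([ 0.40445352, -0.14804483, -0.37826265]), 'torque': array([-0.04130055,  0.01900273, -0.00039672]), 'width': 0.08707977862205728}
[[536.41944387   0.         291.47506012]
 [  0.         536.41944387 213.55755383]
 [  0.           0.           1.        ]] [[-1.82945247e-03 -9.99939764e-01  1.08222251e-02  3.37065478e-02]
 [-9.80259659e-01 -3.46389315e-04 -1.97714138e-01  5.59194619e-01]
 [ 1.97705977e-01 -1.09702993e-02 -9.80199979e-01  9.48092672e-01]
 [ 0.00000000e+00  0.00000000e+00  0.00000000e+00  1.00000000e+00]]
[[403.73978531   0.         279.14197124]
 [  0.         403.73978531 206.32015183]
 [  0.           0.           1.        ]] [[-0.41909584  0.90788259  0.01038672  0.23141392]
 [ 0.76145657  0.35768755 -0.5405955  -0.37028445]
 [-0.49451245 -0.21865229 -0.84121853  1.18207662]
 [ 0.          0.          0.          1.        ]]
```

View pics/top1.png

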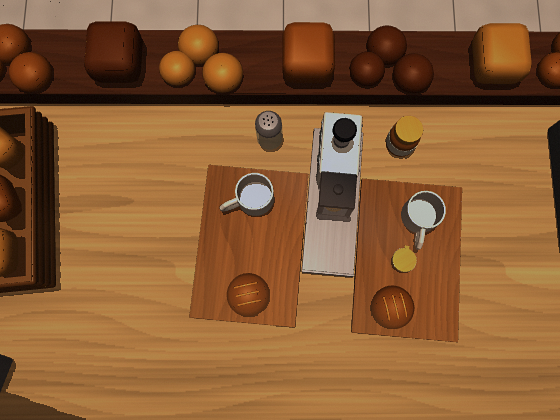

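View pics/scene1.png

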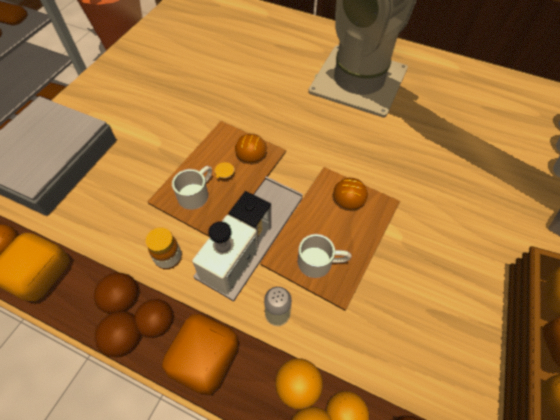

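The top view shows the empty board A on the image left, i.e. at +y: corners about (208,165), (308,173), (295,327), (190,317). Board B with its pot (404,260) is on the right. The button is at (344,128) and the front lip at (302,270)-(354,276). In the scene view the button is at about (220,231).

```bash
python3 - <<'E'
from h import *
import pickle
a,b=pickle.load(open('c.pkl','rb'))
P=lambda u,v,z:ray(a,u,v,z)
A=np.array([P(*p,.012) for p in[(208,165),(190,317),(295,327)]])
B=np.array([P(*p,.012) for p in[(462,187),(458,342),(351,332)]])
# A: far-left, near-left, near-right ; B: far-right, near-right, near-left
print('A',A.round(4),'B',B.round(4))
for Q in(A,B):
    d=Q[0]-Q[1];print('len',np.linalg.norm(d),np.linalg.norm(Q[2]-Q[1]),'yaw x',np.arctan2(d[1],d[0]))
    print('mid of diag',((Q[0]+Q[2])/2).round(4))
d=A[1]-B[1];print('yaw y',np.arctan2(-d[0],d[1]),np.linalg.norm(d))
print('landing est',(A[0]+A[2]+B[0]+B[2])/4)
for n,c,box,z in(('top',a,(325,112,362,150),.167),('scene',b,(203,216,238,246),.167)):
    x0,y0,x1,y1=box
    g=c['img'][y0:y1,x0:x1].max(2)
    m=(g<60).astype(np.uint8)
    k=np.argwhere(m);cnt=max(cv2.findContours(m,0,1)[0],key=cv2.contourArea)
    e=cv2.fitEllipse(cnt);print(n,e,ray(c,e[0][0]+x0,e[0][1]+y0,z))
print('lip',P(302,270,.022),P(354,276,.022))
for n,p in(('mag',[(320,172),(357,176),(355,214)]),): print(n,[P(*q,.121).round(3) for q in p])
im=cv2.resize(a['img'][100:350,180:480],None,fx=2.6,fy=2.4,interpolation=cv2.INTER_CUBIC)
cv2.imwrite('pics/crop.png',im[:,:,::-1])
E
```

```text
A [[0.6664 0.1985 0.012 ]
 [0.3699 0.2237 0.012 ]
 [0.3511 0.0266 0.012 ]] B [[ 0.6218 -0.3051  0.012 ]
 [ 0.3231 -0.2782  0.012 ]
 [ 0.3417 -0.0783  0.012 ]]
len 0.29760442014781996 0.19796958525255642 yaw x -0.08467125413023839
mid of diag [0.5088 0.1125 0.012 ]
len 0.2999475553112636 0.2008017958908611 yaw x -0.08979878517347237
mid of diag [ 0.4818 -0.1917  0.012 ]
yaw y -0.09294893546711194 0.5040643628622511
landing est [ 0.49526497 -0.03957958  0.012     ]
top ((19.223867416381836, 17.73760986328125), (23.07843589782715, 23.916236877441406), 14.628073692321777) [ 0.6834674  -0.05622203  0.167     ]
scene ((16.37444305419922, 16.297161102294922), (20.23643684387207, 20.995655059814453), 154.58103942871094) [ 0.69045501 -0.05417261  0.167     ]
lip [0.45688016 0.01316096 0.022     ] [ 0.44545378 -0.08524567  0.022     ]
mag [array([ 0.621, -0.017,  0.121]), array([ 0.614, -0.082,  0.121]), array([ 0.545, -0.077,  0.121])]
```

View pics/crop.png

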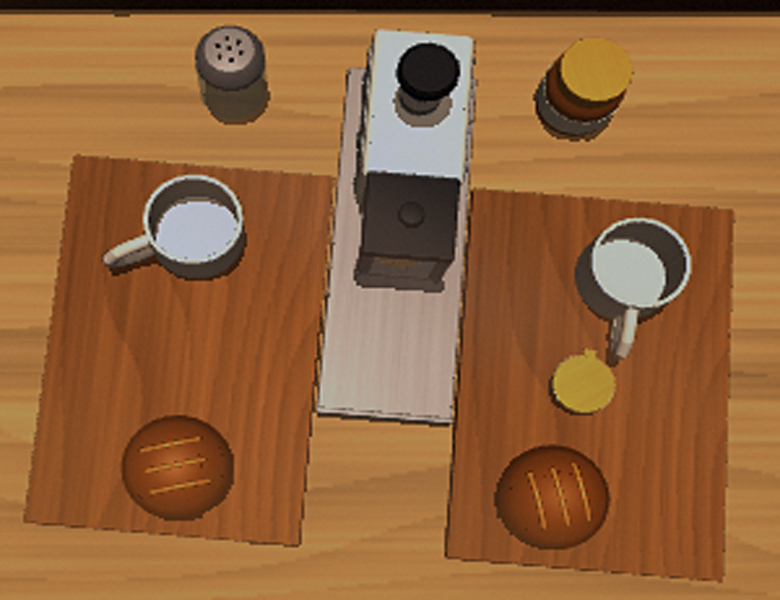

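Yaw is about -0.09. The landing point is (0.495, -0.0395), and the button predicted from it, (0.685, -0.057), agrees with the measured one. Next I go above the button with fingers shut and jaws along the dispenser's y.

{"fn": "play_rows", "kwargs": {"commands": [[0, 0, 3, 0, 0, 0.09, 0], [2.9, -4, 0, 0, 0, 0.09, 0], [2.9, -4, 0, 0, 0, 0.09, 0], [2.9, -4, 0, 0, 0, 0, 0], [2.9, -4, 0, 0, 0, 0, 0], [2.9, -4, 0, 0, 0, 0, 0], [2.9, -4, 0, 0, 0, 0, 0], [2.9, -4, 0, 0, 0, 0, 0], [2.9, -4, 0, 0, 0, 0, 0], [2.9, -4, 0, 0, 0, 0, 0], [2.9, -4, 0, 0, 0, 0, 0], [2.9, -4, 0, 0, 0, 0, 0], [2.9, -4, 0, 0, 0, 0, 0], [2.9, -4, 0, 0, 0, 0, 0], [2.9, -4, 0, 0, 0, 0, 0], [2.9, -4, 0, 0, 0, 0, 0], [0, 0, 0, 0, 0, 0, 0], [0, 0, 0, 0, 0, 0, 0]]}}

```text
time: 2.35
ee_pos: [0.6536, -0.014, 0.2223]
eef_rot: [0.737, 0.675, -0.0, -0.001]
ft_force: [-0.9, -0.4, 0.7]
width: 0.0005
```

{"fn": "play_rows", "kwargs": {"commands": [[1.6, -2.1, 0, 0, 0, 0, 0], [1.5, -2.1, 0, 0, 0, 0, 0], [0, 0, -2, 0, 0, 0, 0], [0, 0, -2, 0, 0, 0, 0], [0, 0, 0, 0, 0, 0, 0]]}}

```text
time: 2.98
ee_pos: [0.6837, -0.0545, 0.1814]
eef_rot: [0.737, 0.676, -0.001, -0.001]
ft_force: [0.1, -0.5, 1.1]
width: 0.0004
```

```bash
python3 - <<'E'
from h import *
a=cam('top');b=cam('wrist')
s=r.read_state();print(s['ee_pos'],proj(b,s['ee_pos']),proj(a,np.array([.685,-.0565,.167])),proj(b,np.array([.685,-.0565,.167])))
i1=cv2.resize(a['img'][80:290,180:480],(400,280));i2=cv2.resize(b['img'],(400,300))
cv2.imwrite('pics/m1.png',np.hstack([cv2.copyMakeBorder(i1,0,20,0,0,0),i2])[:,:,::-1])
E
```

```text
[ 0.68492425 -0.05533985  0.18372877] [280.91908651 243.48890203] [344.36668095 128.88999805] [279.31984906 234.46181415]
```

View pics/m1.png

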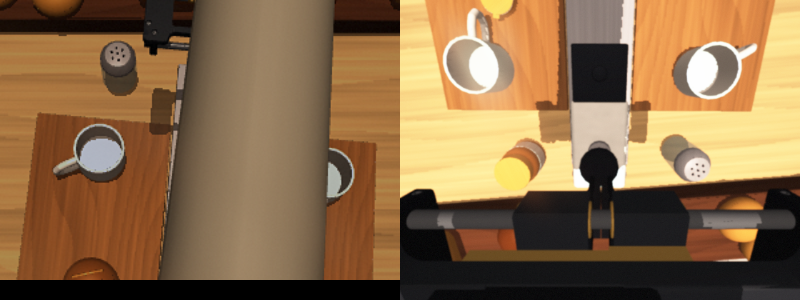

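The button sits right under the fingertips (wrist view, button at about (280,224) against predicted (279,234)). I press slowly.

{"fn": "play_rows", "kwargs": {"commands": [[0, 0, -0.8, 0, 0, 0, 0], [0, 0, -0.5, 0, 0, 0, 0], [0, 0, -0.4, 0, 0, 0, 0], [0, 0, -0.4, 0, 0, 0, 0], [0, 0, -0.4, 0, 0, 0, 0], [0, 0, -0.4, 0, 0, 0, 0], [0, 0, -0.4, 0, 0, 0, 0], [0, 0, -0.4, 0, 0, 0, 0], [0, 0, -0.4, 0, 0, 0, 0], [0, 0, -0.4, 0, 0, 0, 0], [0, 0, -0.3, 0, 0, 0, 0], [0, 0, 0, 0, 0, 0, 0]]}}

```text
time: 4.58
ee_pos: [0.6849, -0.0566, 0.1354]
eef_rot: [0.737, 0.675, 0.0, 0.0]
ft_force: [-1.3, 0.1, 4.8]
width: 0.0002
```

{"fn": "play_rows", "kwargs": {"commands": [[0, 0, -0.2, 0, 0, 0, 0], [0, 0, -0.2, 0, 0, 0, 0], [0, 0, 0, 0, 0, 0, 0], [0, 0, 0, 0, 0, 0, 0]]}}

```text
time: 5.08
ee_pos: [0.6849, -0.0566, 0.1318]
eef_rot: [0.737, 0.675, 0.0, 0.0]
ft_force: [-3.3, 1.0, 7.3]
width: 0.0004
```

```bash
python3 - <<'E'
from h import *
b=cam('scene');s=r.read_state();print(s['ee_pos'],s['ft_force'])
cv2.imwrite('pics/s2.png',cv2.resize(b['img'][120:320,130:400],(800,592))[:,:,::-1])
E
```

```text
[ 0.6849454  -0.05650292  0.13180304] [-3.25678102  0.48297389  7.70567234]
```

View pics/s2.png

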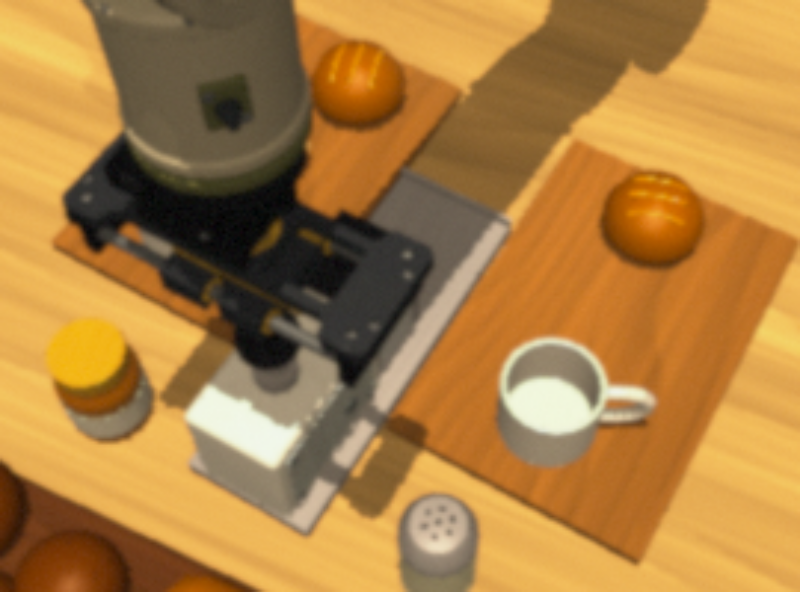

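The stem is still partly visible and the force is only 8 N, so it isn't clearly at its stop yet. I go on down in small steps until the force rises.

{"fn": "play_rows", "kwargs": {"commands": [[0, 0, -0.15, 0, 0, 0, 0], [0, 0, -0.15, 0, 0, 0, 0], [0, 0, 0, 0, 0, 0, 0]]}}

```text
time: 5.5
ee_pos: [0.685, -0.0566, 0.129]
eef_rot: [0.737, 0.675, 0.0, 0.0]
ft_force: [-4.2, 0.5, 8.4]
width: 0.0008
```

{"fn": "play_rows", "kwargs": {"commands": [[0, 0, -0.15, 0, 0, 0, 0], [0, 0, -0.15, 0, 0, 0, 0], [0, 0, 0, 0, 0, 0, 0]]}}

```text
time: 5.88
ee_pos: [0.6849, -0.0566, 0.1257]
eef_rot: [0.737, 0.675, 0.0, 0.0]
ft_force: [-3.3, 0.4, 6.9]
width: 0.001
```

```bash
python3 - <<'E'
from h import *
b=cam('wrist');s=r.read_state();print(s['ee_pos'],s['ft_force'],s['torque'])
L=np.array([.495,-.0395,.032]);print(proj(b,L))
cv2.imwrite('pics/w2.png',b['img'][:,:,::-1])
E
```

```text
[ 0.68498227 -0.05653636  0.12574346] [-4.01998533  0.58300259  7.1000702 ] [ 0.11941115  0.78608783 -0.03203525]
[281.59772849 -29.08496272]
```

View pics/w2.png

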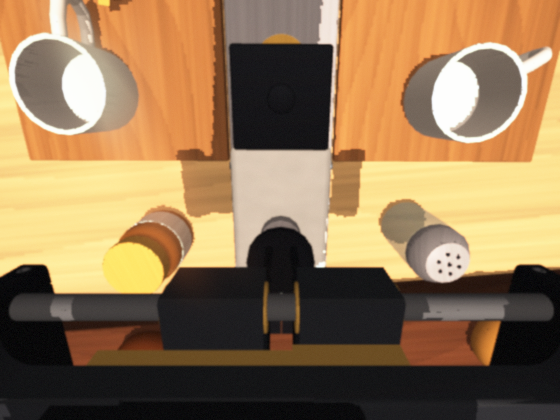

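The pot is only just starting to show past the magazine lid at (282,38), so the plunger isn't home yet. I work out how far out the pot is and zoom in on the dark button and fingers.

```bash
python3 - <<'E'
from h import *
b=cam('wrist');a=cam('scene');s=r.read_state();e=s['ee_pos'];print(e,s['ft_force'],proj(b,e))
O=np.array([.591,-.048,0]);ex=np.array([np.cos(.09),-np.sin(.09),0]);
D=lambda p:(ex@(p-O))
print('pot front edge disp x',D(ray(b,282,35,.032)),D(ray(b,282,35,.026)))
for x in (.0875,.095,.103): 
  for z in(.133,.145,.16): print(x,z,proj(b,O+ex*x+[0,0,z]).round())
print('mag top corners',[ (D(ray(b,u,v,.121)).round(4)) for u,v in((281,45),(281,148))],'housing back/front?')
i=b['img'][200:330,200:360].astype(float);i=255*(i/255)**.4
j=a['img'][190:290,170:290].astype(float);j=255*(j/255)**.5
cv2.imwrite('pics/z.png',np.hstack([cv2.resize(i,(480,390)),cv2.resize(j,(320,390))])[:,:,::-1])
E
```

```text
[ 0.68494999 -0.05657401  0.12573216] [-3.77913775  0.03329606  6.97010136] [281.41905304 242.26430141]
pot front edge disp x -0.0517852701488082 -0.05310076068948821
0.0875 0.133 [282. 237.]
0.0875 0.145 [282. 245.]
0.0875 0.16 [282. 256.]
0.095 0.133 [282. 248.]
0.095 0.145 [282. 256.]
0.095 0.16 [282. 267.]
0.103 0.133 [282. 259.]
0.103 0.145 [282. 267.]
0.103 0.16 [282. 280.]
mag top corners [np.float64(-0.0272), np.float64(0.0313)] housing back/front?[ WARN:0@2.886] global loadsave.cpp:1063 imwrite_ Unsupported depth image for selected encoder is fallbacked to CV_8U.
```

View pics/z.png

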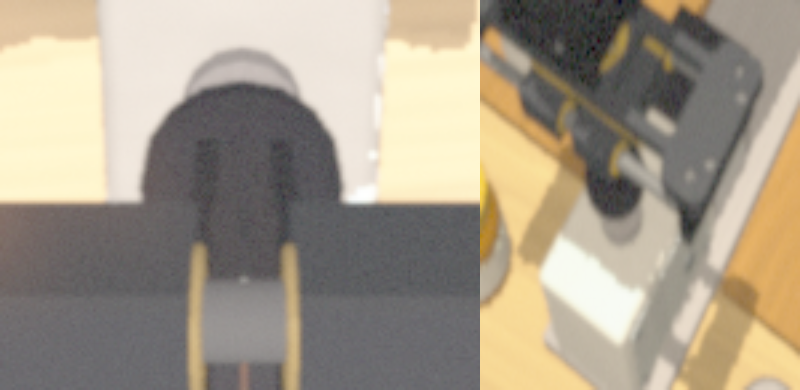

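The wrist view disagrees with the measured height: the button reads about 20 mm higher than the TCP, and the pot is only about 30 mm out. I check the wrist camera's height against known fixed geometry using solvePnP.

```bash
python3 - <<'E'
from h import *
b=cam('wrist')
O=np.array([.591,-.048,0]);ex=np.array([np.cos(.09),-np.sin(.09),0]);ey=np.array([np.sin(.09),np.cos(.09),0])
W=lambda x,y,z:O+ex*x+ey*y+[0,0,z]
obj=[(-.032,-.032,.121),(-.032,.032,.121),(.032,.032,.121),(.032,-.032,.121),(.054,-.253,.012),(.054,.253,.012),(.054,-.053,.012),(.054,.053,.012)]
px=[(231,45),(332,45),(332,149),(231,149),(28,160),(533,160),(228,160),(334,160)]
for o,p in zip(obj,px): print(o,p,proj(b,W(*o)).round(1))
for sl in (slice(0,8),slice(2,8)):
  X=np.array([W(*o) for o in obj])[sl];U=np.array(px,float)[sl]
  T=np.array(b['camera_from_world']);R=T[:3,:3];rv=cv2.Rodrigues(R)[0]
  ok,rv,tv=cv2.solvePnP(X,U,np.array(b['K']),None,rv,T[:3,3].reshape(3,1).copy(),True)
  print('cam believed',-R.T@T[:3,3],'pnp',(-cv2.Rodrigues(rv)[0].T@tv).ravel(), 'reproj',np.abs(cv2.projectPoints(X,rv,tv,np.array(b['K']),None)[0][:,0]-U).max())
for n in('scene',):
  c=cam(n); print([proj(c,W(.095,0,z)).round(1) for z in(.167,.155,.145,.133,.126)])
  i=cv2.resize(c['img'][215:265,190:250],(780,600),interpolation=cv2.INTER_CUBIC).astype(float);cv2.imwrite('pics/z2.png',(255*(i/255)**.45).astype(np.uint8)[:,:,::-1])
E
```

```text
(-0.032, -0.032, 0.121) (231, 45) [226.1  35.4]
(-0.032, 0.032, 0.121) (332, 45) [338.1  35.7]
(0.032, 0.032, 0.121) (332, 149) [332.  149.2]
(0.032, -0.032, 0.121) (231, 149) [231.5 149. ]
(0.054, -0.253, 0.012) (28, 160) [ 28.4 158.9]
(0.054, 0.253, 0.012) (533, 160) [533.5 159.8]
(0.054, -0.053, 0.012) (228, 160) [228.4 159.2]
(0.054, 0.053, 0.012) (334, 160) [334.2 159.4]
cam believed [ 0.60147256 -0.04977828  0.31648797] pnp [ 0.59820598 -0.04952674  0.32038585] reproj 4.17054278784849
cam believed [ 0.60147256 -0.04977828  0.31648797] pnp [ 0.6028774  -0.04996327  0.31654626] reproj 0.20709008369325943
[array([219.6, 229.6]), array([220.3, 232.9]), array([220.9, 235.6]), array([221.7, 238.7]), array([222.1, 240.5])]
```

View pics/z2.png

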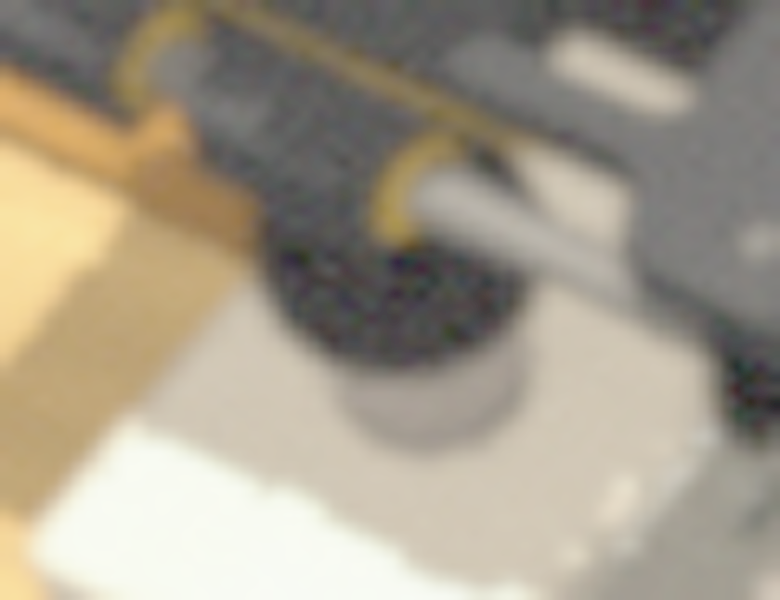

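The wrist calibration holds (reprojection 0.2 px), so the dispenser pose is confirmed. The visible fingertips and button both sit at z≈0.15, and the force is on the spring's curve. So the contact point is about 25-30 mm above the reported TCP, and home should come near TCP z≈0.105. I keep pressing gently and watch the force.

{"fn": "play_rows", "kwargs": {"commands": [[0, 0, -0.3, 0, 0, 0, 0], [0, 0, -0.3, 0, 0, 0, 0], [0, 0, -0.3, 0, 0, 0, 0], [0, 0, -0.2, 0, 0, 0, 0], [0, 0, 0, 0, 0, 0, 0]]}}

```text
time: 6.75
ee_pos: [0.6849, -0.0565, 0.1148]
eef_rot: [0.737, 0.675, 0.0, 0.0]
ft_force: [-2.9, 0.2, 7.4]
width: 0.0005
```

```bash
cat >> h.py <<'E'
O=np.array([.591,-.048,0]);ex=np.array([np.cos(.09),-np.sin(.09),0]);ey=np.array([np.sin(.09),np.cos(.09),0])
W=lambda x,y,z:O+ex*x+ey*y+[0,0,z]
def D(p): return np.array([ex@(p-O),ey@(p-O),p[2]])
def foil(c,box=None):
    h=cv2.cvtColor(c['img'],cv2.COLOR_RGB2HSV);m=cv2.inRange(h,(20,120,90),(35,255,255))
    n,l,s,ct=cv2.connectedComponentsWithStats(m)
    return [(s[i].tolist(),ct[i].round(1).tolist()) for i in range(1,n) if s[i][4]>40]
E
python3 - <<'E'
from h import *
b=cam('wrist');s=r.read_state();print(s['ee_pos'],s['ft_force'],s['torque'])
for q in foil(b):print(q, D(ray(b,q[0][0]+q[0][2]/2,q[0][1],.032)))
E
```

```text
[ 0.68495481 -0.05654677  0.11477017] [-3.48759336  0.22690718  7.41664058] [ 0.13185802  0.84814636 -0.00621561]
([94, 248, 67, 45, 2397], [125.5, 272.2]) [ 0.13706671 -0.15178086  0.032     ]
```

```bash
python3 - <<'E'
from h import *
b=cam('wrist');a=cam('scene')
print([ (v,b['img'][v,282].tolist()) for v in range(0,64,4)])
i=(255*(b['img'][0:300,180:390]/255.)**.5).astype(np.uint8);j=(255*(a['img'][150:270,190:310]/255.)**.5).astype(np.uint8)
cv2.imwrite('pics/z3.png',np.hstack([cv2.resize(i,(400,571)),cv2.resize(j,(400,571))])[:,:,::-1])
E
```

```text
[(0, [191, 133, 57]), (4, [191, 133, 57]), (8, [190, 133, 58]), (12, [190, 134, 57]), (16, [191, 135, 57]), (20, [191, 133, 57]), (24, [193, 136, 58]), (28, [193, 136, 59]), (32, [193, 136, 58]), (36, [192, 135, 58]), (40, [42, 34, 25]), (44, [23, 22, 25]), (48, [23, 23, 25]), (52, [24, 22, 26]), (56, [23, 20, 26]), (60, [27, 26, 28])]
```

View pics/z3.png

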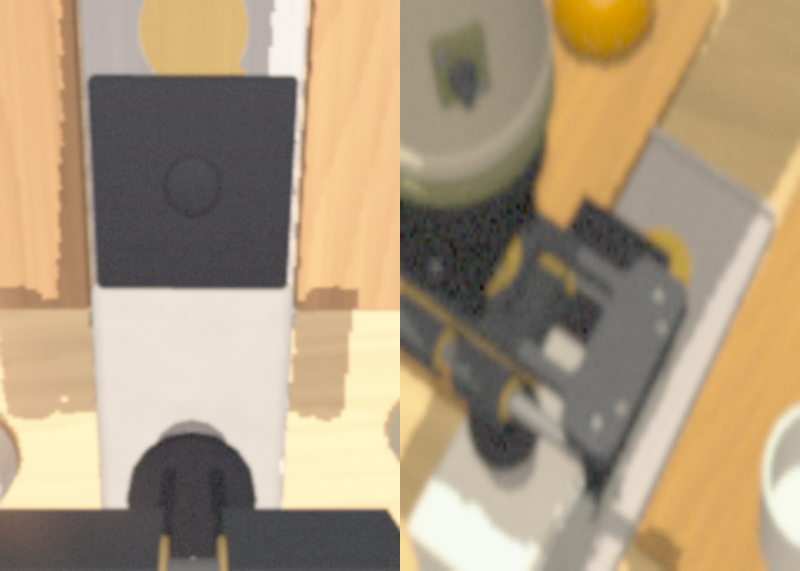

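The pot is nearly out now: in the wrist crop the foil shows at rows 0-37, and the stem is nearly gone. I measure the pot's centre from the foil's widest row.

```bash
cat >> h.py <<'E'
def potw(b):
    im=b['img'].astype(int);m=(im[:,:,0]-im[:,:,2]>90)&(im[:,:,0]-im[:,:,1]<75)
    for v in range(0,60,5):
        k=np.flatnonzero(m[v,215:345])+215
        if len(k)>5: print(v,k.min(),k.max(),[D(ray(b,u,v,.032)).round(4)[:2].tolist() for u in(k.min(),k.max())])
E
python3 - <<'E'
from h import *
potw(cam('wrist'));print(r.read_state()['ft_force'])
E
```

```text
0 256 342 [[-0.0733, -0.02], [-0.0735, 0.0467]]
5 254 342 [[-0.07, -0.0216], [-0.0702, 0.0469]]
10 253 344 [[-0.0666, -0.0225], [-0.0668, 0.0487]]
15 253 344 [[-0.0632, -0.0226], [-0.0634, 0.0489]]
20 254 308 [[-0.0598, -0.0219], [-0.0599, 0.0207]]
25 255 343 [[-0.0563, -0.0212], [-0.0565, 0.0486]]
30 257 343 [[-0.0529, -0.0197], [-0.053, 0.0488]]
35 260 343 [[-0.0493, -0.0173], [-0.0495, 0.049]]
[-3.89825969  0.36640076  6.51087729]
```

Pot centre is at x ≈ -65 mm, so travel is 23.7 mm. That agrees with the earlier reading (12.7 mm at TCP 0.1257), so home is at TCP ≈ 0.1045.

{"fn": "play_rows", "kwargs": {"commands": [[0, 0, -0.3, 0, 0, 0, 0], [0, 0, -0.3, 0, 0, 0, 0], [0, 0, -0.25, 0, 0, 0, 0], [0, 0, -0.15, 0, 0, 0, 0], [0, 0, -0.05, 0, 0, 0, 0], [0, 0, 0, 0, 0, 0, 0]]}}

```text
time: 7.7
ee_pos: [0.685, -0.0566, 0.1046]
eef_rot: [0.737, 0.675, 0.0, 0.0]
ft_force: [-5.3, 0.5, 9.6]
width: -0.0002
```

```bash
python3 - <<'E'
from h import *
potw(cam('wrist'));s=r.read_state();print(s['ee_pos'],s['ft_force'])
E
```

```text
[ 0.68497246 -0.05661853  0.10464809] [-5.32779584  0.11976042  9.30134443]
```

{"fn": "play_rows", "kwargs": {"commands": [[0, 0, -0.1, 0, 0, 0, 0], [0, 0, -0.1, 0, 0, 0, 0], [0, 0, 0, 0, 0, 0, 0], [0, 0, 0, 0, 0, 0, 0]]}}

```text
time: 8.25
ee_pos: [0.6851, -0.0566, 0.1038]
eef_rot: [0.737, 0.675, 0.001, 0.0]
ft_force: [-8.9, 0.9, 18.1]
width: 0.0007
```

The force doubled while the motion stalled, so it is at the stop. I release upward.

{"fn": "play_rows", "kwargs": {"commands": [[0, 0, 0.3, 0, 0, 0, 0], [0, 0, 0.4, 0, 0, 0, 0], [0, 0, 0.5, 0, 0, 0, 0], [0, 0, 0.5, 0, 0, 0, 0], [0, 0, 0.6, 0, 0, 0, 0], [0, 0, 0.6, 0, 0, 0, 0], [0, 0, 0.6, 0, 0, 0, 0], [0, 0, 1, 0, 0, 0, 0], [0, 0, 2, 0, 0, 0, 0], [0, 0, 3, 0, 0, 0, 0], [-3, 0, 1, 0, 0, 0, 0], [-5, 0, 0, 0, 0, 0, 0], [-5, -1, 0, 0, 0, 0, 0], [-2, -2, 0, 0, 0, 0, 0], [0, 0, 0, 0, 0, 0, 0]]}}

```text
time: 10.12
ee_pos: [0.5341, -0.0884, 0.2081]
eef_rot: [0.738, 0.674, 0.001, 0.0]
ft_force: [0.8, -0.2, -0.0]
width: 0.0004
```

```bash
python3 - <<'E'
from h import *
b=cam('wrist');s=r.read_state();print(s['ee_pos'],s['ft_force'],proj(b,s['ee_pos']),proj(b,W(-.096,0,.032)))
a=cam('scene')
j=cv2.resize(a['img'][120:300,130:370],(373,280))
cv2.imwrite('pics/z4.png',np.hstack([cv2.resize(b['img'],(427,320)),cv2.copyMakeBorder(j,0,40,0,0,0)])[:,:,::-1])
E
```

```text
[ 0.53509937 -0.08703434  0.20783365] [ 1.39522053  1.05585158 -0.92881279] [283.54645467 243.17850436] [318.88266146 149.32394221]
```

View pics/z4.png

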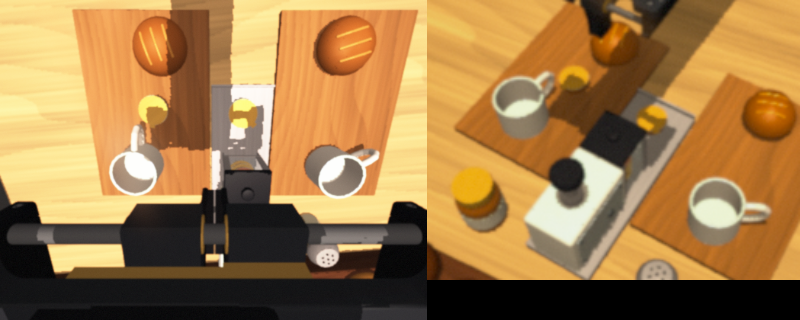

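The pot stands at wrist (319,147), right on the predicted landing point (319,149), and the plunger is back up. I compute where the obstacles lie relative to the push corridor.

```bash
python3 - <<'E'
from h import *
b=cam('wrist')
for n,u,v,z in(('pot',318.6,147,.032),('cupB',180,216,.07),('handB tip',177,168,.05),('rollB near',217,98,.035),('potB',200,143,.03),('cupA',447,223,.07),('rollA',452,59,.04),('rollA lo',452,96,.035),('cupA front',440,192,.07)):
    print(n,D(ray(b,u,v,z)).round(3))
print(W(-.099,-.058,0))
E
```

```text
pot [-0.098  0.002  0.032]
cupB [-0.024 -0.159  0.07 ]
handB tip [-0.076 -0.163  0.05 ]
rollB near [-0.152 -0.115  0.035]
potB [-0.102 -0.14   0.03 ]
cupA [-0.016  0.149  0.07 ]
rollA [-0.192  0.14   0.04 ]
rollA lo [-0.155  0.149  0.035]
cupA front [-0.053  0.134  0.07 ]
[ 0.48718772 -0.09686728  0.        ]
```

{"fn": "play_rows", "kwargs": {"commands": [[-2.4, -0.4, -4, 0, 0, 0, 0], [-2.4, -0.5, -4, 0, 0, 0, 0], [0, 0, -4, 0, 0, 0, 0], [0, 0, 0, 0, 0, 0, 0], [0, 0, 0, 0, 0, 0, 0]]}}

```text
time: 10.9
ee_pos: [0.4883, -0.0954, 0.0878]
eef_rot: [0.737, 0.676, 0.0, 0.001]
ft_force: [0.2, -0.5, 0.5]
width: 0.0003
```

{"fn": "play_rows", "kwargs": {"commands": [[0, 0, -3, 0, 0, 0, 0], [0, 0, -2.5, 0, 0, 0, 0], [0, 0, -1, 0, 0, 0, 0], [0, 0, 0, 0, 0, 0, 0], [0, 0, 0, 0, 0, 0, 0]]}}

```text
time: 11.52
ee_pos: [0.4879, -0.0956, 0.0227]
eef_rot: [0.737, 0.675, 0.001, 0.001]
ft_force: [0.1, 1.1, -0.4]
width: 0.0004
```

```bash
python3 - <<'E'
from h import *
b=cam('wrist');s=r.read_state();print(s['ee_pos'],D(s['ee_pos']),s['ft_force'],proj(b,s['ee_pos']),proj(b,W(-.098,0,.032)))
a=cam('scene')
i=(255*(b['img'][110:330,180:460]/255.)**.6).astype(np.uint8);j=(255*(a['img'][110:230,200:350]/255.)**.6).astype(np.uint8)
cv2.imwrite('pics/z5.png',np.hstack([cv2.resize(i,(420,330)),cv2.resize(j,(380,330))])[:,:,::-1])
E
```

```text
[ 0.48783251 -0.09562582  0.02254149] [-0.09846941 -0.05670561  0.02254149] [0.07030979 0.67714443 1.02067874] [281.4219102  242.05746089] [367.88546088 248.6722379 ]
```

View pics/z5.png

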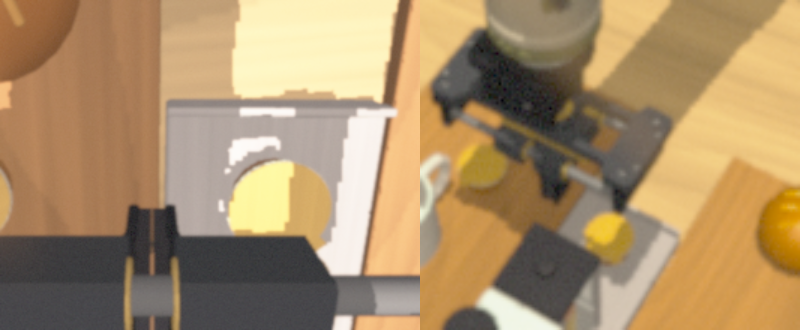

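```bash
python3 - <<'E'
from h import *
a=cam('scene');e=r.read_state()['ee_pos']
for z in (.0225,.035,.051): print(z,[proj(a,e*[1,1,0]+ex*dx+[0,0,z]).round(1) for dx in(-.0095,0,.0095)])
b=cam('wrist')
for z in (.0225,.035,.051): print(z,[proj(b,e*[1,1,0]+ex*dx+[0,0,z]).round(1) for dx in(-.0095,0,.0095)])
g=a['img'].max(2)
for v in range(172,192,2): print(v,g[v,242:264].tolist())
E
```

```text
0.0225 [array([255.8, 184. ]), array([253.7, 186.9]), array([251.5, 189.8])]
0.035 [array([255.6, 180.9]), array([253.5, 183.7]), array([251.3, 186.6])]
0.051 [array([255.4, 176.7]), array([253.2, 179.6]), array([251. , 182.5])]
0.0225 [array([281.5, 229.5]), array([281.5, 242.5]), array([281.5, 255.1])]
0.035 [array([281.6, 236.7]), array([281.6, 250.3]), array([281.5, 263.6])]
0.051 [array([281.7, 247.3]), array([281.6, 261.9]), array([281.6, 276.1])]
172 [101, 96, 87, 70, 45, 24, 20, 23, 22, 19, 25, 24, 27, 54, 98, 118, 103, 107, 113, 111, 105, 101]
174 [96, 95, 95, 93, 72, 43, 16, 18, 20, 23, 19, 23, 22, 34, 62, 70, 60, 63, 73, 87, 96, 108]
176 [99, 97, 101, 99, 86, 53, 25, 19, 15, 16, 18, 14, 16, 19, 19, 25, 30, 59, 82, 84, 75, 77]
178 [100, 99, 98, 96, 86, 62, 23, 19, 20, 18, 14, 13, 12, 9, 7, 22, 49, 76, 91, 94, 93, 91]
180 [101, 99, 99, 94, 88, 66, 35, 19, 20, 19, 14, 8, 15, 7, 30, 58, 78, 91, 93, 93, 89, 84]
182 [101, 96, 93, 93, 90, 84, 70, 66, 59, 46, 35, 19, 26, 44, 72, 88, 91, 94, 90, 86, 80, 86]
184 [94, 93, 93, 92, 93, 92, 91, 92, 91, 86, 77, 62, 63, 81, 90, 95, 94, 89, 84, 84, 91, 98]
186 [89, 92, 92, 93, 91, 92, 91, 91, 90, 86, 89, 88, 88, 94, 92, 90, 87, 82, 85, 95, 97, 97]
188 [90, 91, 91, 92, 92, 91, 90, 88, 84, 83, 89, 90, 93, 92, 89, 83, 85, 93, 98, 100, 97, 99]
190 [90, 87, 80, 74, 78, 84, 87, 87, 86, 89, 91, 93, 91, 86, 82, 89, 97, 101, 102, 100, 100, 101]
```

Both cameras put the real fingertips about 28 mm above the reported TCP, which matches the press. For tips at z≈0.021 I need TCP ≈ -0.0075, so I lower slowly while watching the force.

{"fn": "play_rows", "kwargs": {"commands": [[0, 0, -1, 0, 0, 0, 0], [0, 0, -1, 0, 0, 0, 0], [0, 0, -0.5, 0, 0, 0, 0], [0, 0, -0.5, 0, 0, 0, 0], [0, 0, 0, 0, 0, 0, 0], [0, 0, 0, 0, 0, 0, 0]]}}

```text
time: 12.48
ee_pos: [0.4871, -0.0956, -0.0084]
eef_rot: [0.737, 0.675, 0.0, 0.0]
ft_force: [-0.6, -0.7, -0.5]
width: 0.0004
```

```bash
python3 - <<'E'
from h import *
a=cam('scene');s=r.read_state();e=s['ee_pos'];print(e,s['ft_force'])
for z in (.014,.021,.028): print(z,[proj(a,e*[1,1,0]+ex*dx+[0,0,z]).round(1) for dx in(-.0095,0,.0095)])
g=a['img'].max(2)
for v in range(180,200,2): print(v,g[v,242:264].tolist())
E
```

```text
[ 0.48709146 -0.09559159 -0.00839274] [-0.27255868  0.02833927  0.26834906]
0.014 [array([256., 186.]), array([253.9, 188.8]), array([251.8, 191.7])]
0.021 [array([255.9, 184.3]), array([253.8, 187.1]), array([251.6, 190. ])]
0.028 [array([255.8, 182.5]), array([253.7, 185.4]), array([251.5, 188.2])]
180 [99, 98, 96, 80, 50, 34, 23, 21, 27, 24, 24, 25, 23, 32, 65, 108, 129, 114, 103, 100, 93, 86]
182 [100, 95, 94, 92, 85, 69, 37, 18, 18, 17, 23, 20, 26, 37, 66, 85, 80, 76, 88, 99, 111, 115]
184 [96, 94, 94, 92, 88, 75, 50, 24, 16, 20, 18, 20, 22, 21, 30, 35, 35, 39, 56, 68, 78, 80]
186 [94, 94, 90, 90, 91, 78, 51, 26, 14, 11, 15, 17, 14, 11, 13, 15, 35, 56, 83, 95, 98, 97]
188 [90, 95, 91, 91, 89, 82, 66, 37, 22, 21, 15, 15, 7, 12, 17, 40, 67, 91, 98, 100, 98, 100]
190 [91, 89, 79, 73, 77, 83, 81, 77, 74, 67, 53, 37, 26, 32, 58, 82, 97, 101, 102, 100, 99, 100]
192 [84, 70, 50, 34, 34, 43, 51, 64, 76, 84, 85, 79, 68, 74, 87, 100, 101, 100, 101, 103, 103, 103]
194 [56, 41, 30, 33, 31, 27, 33, 35, 33, 39, 47, 57, 67, 86, 93, 99, 100, 101, 102, 101, 103, 111]
196 [34, 31, 31, 33, 32, 31, 29, 30, 30, 32, 32, 32, 35, 41, 50, 65, 80, 91, 95, 100, 100, 101]
198 [30, 32, 31, 29, 34, 29, 31, 31, 35, 32, 34, 28, 31, 32, 32, 33, 32, 40, 52, 65, 77, 89]
```

{"fn": "play_rows", "kwargs": {"commands": [[0.09, 1, 0, 0, 0, 0, 0], [0.09, 1, 0, 0, 0, 0, 0], [0.09, 0.8, 0, 0, 0, 0, 0], [0.07, 0.8, 0, 0, 0, 0, 0], [0.07, 0.8, 0, 0, 0, 0, 0], [0.07, 0.8, 0, 0, 0, 0, 0], [0.07, 0.8, 0, 0, 0, 0, 0], [0, 0, 0, 0, 0, 0, 0]]}}

```text
time: 13.52
ee_pos: [0.4924, -0.0348, -0.0086]
eef_rot: [0.737, 0.676, 0.0, -0.0]
ft_force: [0.0, 0.1, 0.7]
width: 0.0007
```

```bash
cat >> h.py <<'E'
def pots(a,z=.032):
    h=cv2.cvtColor(a['img'],cv2.COLOR_RGB2HSV);m=cv2.inRange(h,(20,140,60),(33,255,255))
    n,l,s,ct=cv2.connectedComponentsWithStats(m)
    for i in range(1,n):
        if 60<s[i][4]<900:
            d=D(ray(a,*ct[i],z))
            if abs(d[1])<.25 and -.2<d[0]<.1: print(s[i].tolist(),d.round(4))
E
python3 - <<'E'
from h import *
s=r.read_state();print(D(s['ee_pos']),s['ft_force'])
pots(cam('scene'));pots(cam('top'))
E
```

```text
[-0.09935285  0.00431867 -0.00864989] [4.61044820e-04 8.59552933e-02 7.35236749e-01]
[216, 163, 17, 14, 187] [-0.0991 -0.1411  0.032 ]
[282, 199, 17, 12, 88] [-0.0943  0.0461  0.032 ]
[298, 242, 10, 10, 87] [-0.0961  0.0514  0.032 ]
[393, 246, 23, 26, 440] [-0.1026 -0.1416  0.032 ]
```

The pot is moving straight along, now at about (-95, +45) mm, and the served pot is unmoved. I push on 80 mm.

{"fn": "play_rows", "kwargs": {"commands": [[0.07, 0.8, 0, 0, 0, 0, 0], [0.07, 0.8, 0, 0, 0, 0, 0], [0.07, 0.8, 0, 0, 0, 0, 0], [0.07, 0.8, 0, 0, 0, 0, 0], [0.07, 0.8, 0, 0, 0, 0, 0], [0.07, 0.8, 0, 0, 0, 0, 0], [0.07, 0.8, 0, 0, 0, 0, 0], [0.07, 0.8, 0, 0, 0, 0, 0], [0.07, 0.8, 0, 0, 0, 0, 0], [0.04, 0.5, 0, 0, 0, 0, 0], [0.03, 0.3, 0, 0, 0, 0, 0], [0, 0, 0, 0, 0, 0, 0]]}}

```text
time: 15.12
ee_pos: [0.4994, 0.0445, -0.0086]
eef_rot: [0.737, 0.675, 0.0, -0.0]
ft_force: [-0.1, -0.1, -0.1]
width: 0.0001
```

```bash
python3 - <<'E'
from h import *
s=r.read_state();print(D(s['ee_pos']),s['ft_force'])
pots(cam('scene'),.03);pots(cam('top'),.03)
E
```

```text
[-0.09952809  0.08393939 -0.00860335] [-0.14686584 -0.09135728 -0.11575606]
[216, 163, 17, 14, 195] [-0.1012 -0.1415  0.03  ]
[319, 216, 11, 12, 74] [-0.0958  0.1291  0.03  ]
[393, 246, 23, 26, 445] [-0.1022 -0.1417  0.03  ]
```

Pot is at about y = +125 mm, well on board A. I back off, then go up and away.

{"fn": "play_rows", "kwargs": {"commands": [[-0.1, -1, 0, 0, 0, 0, 0], [-0.2, -2, 0, 0, 0, 0, 0], [0, 0, 3, 0, 0, 0, 0], [0, 0, 5, 0, 0, 0, 0], [0, 0, 5, 0, 0, 0, 0], [0, 0, 5, 0, 0, 0, 0], [-3, 4, 3, 0, 0, 0, 0], [-3, 5, 0, 0, 0, 0, 0], [-3, 5, 0, 0, 0, 0, 0], [-3, 5, 0, 0, 0, 0, 0], [-3, 5, 0, 0, 0, 0, 0], [-2, 5, 0, 0, 0, 0, 0], [-2, 5, 0, 0, 0, 0, 0], [-2, 5, 0, 0, 0, 0, 0], [-2, 5, 0, 0, 0, 0, 0], [0, 0, 0, 0, 0, 0, 0], [0, 0, 0, 0, 0, 0, 0]]}}

```text
time: 17.35
ee_pos: [0.2673, 0.4534, 0.201]
eef_rot: [0.738, 0.675, -0.0, 0.0]
ft_force: [0.9, -0.1, -0.8]
width: 0.0003
```

```bash
python3 - <<'E'
from h import *
s=r.read_state();print(s['time'],s['ee_pos'],s['ft_force'])
a=cam('top');b=cam('scene')
pots(b,.03);pots(a,.03)
cv2.imwrite('pics/z6.png',np.hstack([cv2.resize(a['img'][90:350,180:480],(400,347)),cv2.resize(b['img'][110:330,140:400],(400,347))])[:,:,::-1])
E
```

```text
17.35 [0.26734515 0.45339119 0.20103654] [ 0.89894995 -0.14123439 -0.79641986]
[216, 163, 17, 14, 186] [-0.1013 -0.1413  0.03  ]
[311, 211, 19, 18, 242] [-0.0957  0.1176  0.03  ]
[257, 233, 24, 24, 458] [-0.097   0.1175  0.03  ]
[393, 246, 23, 26, 445] [-0.1022 -0.1417  0.03  ]
```

View pics/z6.png

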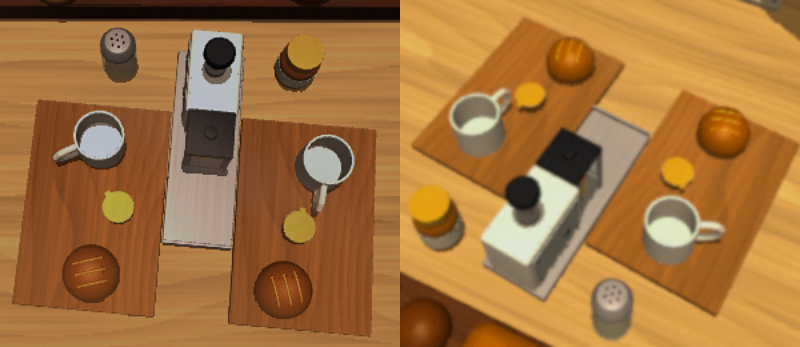

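Both cameras put the pot at (-0.096, +0.1175) on board A (board y ≈ -0.035, inside ±0.079). It stands upright between cup and roll, the plunger is up, and nothing else has moved. I hand in.

```bash
python3 -c "
from bench import r
print(r.close_job())"
```

```text
the job is handed in; nothing more can be done
None
```

The job is done and handed in at about 17.5 s of the 45 s; the interface reports no verdict. I pressed the plunger once until it stalled at its stop, let it come back up, and pushed the ejected pot sideways with shut fingertips onto the empty board. Then I backed the arm well clear.

**Last checks:**
- **Pot:** both cameras put it at dispenser x ≈ -96 mm, y ≈ +117.5 mm. That is about 35 mm off board A's centre line and well inside the limits. It looks upright.
- **Plunger:** up in both views.
- **Next pot:** not measured directly; the last views show no second pot outside the magazine.
- **Other things:** the served pot's measured position did not change. The cups, rolls, honey jar and shaker look unmoved by eye.

**One disagreement:** the real fingertips sat about 28 mm above the reported TCP. The press depth, the wrist view and the scene view all showed this. I corrected for it by setting press and push heights from what the cameras and force readings showed.

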